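# Put the pattern weights back in their fitted trays

## Task

Cutting is over: put the four steel pattern weights away, each in the shallow wooden tray that has its shape and size (large round, small round, square, oblong), lying flat on the tray's floor inside the rim. Set each one down gently rather than dropping it, and leave the button jar and the wooden thread spool standing where they are.

Things in the scene. Friction and masses are not known exactly. Their poses are not given: they have to be found in the camera images.
- weight_round_large: Large round pattern weight, dia. 70 mm: steel, dark, 16 mm thick, lying flat on the table, with a turned wooden knob standing on its centre (dia. 18 mm at the foot, 24 mm from 28 to 48 mm above the underside, top at 52 mm). About .4 to .63 kg. Origin: centre of its underside; z up.
- weight_round_small: Small round pattern weight, dia. 46 mm: steel, dark, 16 mm thick, lying flat on the table, with a turned wooden knob standing on its centre (dia. 18 mm at the foot, 24 mm from 28 to 48 mm above the underside, top at 52 mm). About .19 to .3 kg. Origin: centre of its underside; z up.
- weight_square: Square pattern weight, 52 x 52 mm: steel, dark, 16 mm thick, lying flat on the table, with an upright wooden grip on its centre, 34 mm along the weight's x axis, 16 mm thick across y, from 16 to 52 mm above the underside. About .29 to .45 kg. Origin: centre of its underside; z up.
- weight_oblong: Oblong pattern weight, 90 mm along x by 32 mm along y: steel, dark, 16 mm thick, lying flat on the table, with an upright wooden grip on its centre, 34 mm along the weight's x axis, 16 mm thick across y, from 16 to 52 mm above the underside. About .3 to .48 kg. Origin: centre of its underside; z up.
- tray_round_large: Large round tray, 86 mm inside, 94 mm outside. Fixed wooden tray: light plywood floor 4 mm thick, dark rim 4 mm wide and 10 mm high above the table (6 mm above the floor); the weight lies in it with about 8 mm of play all round, its top and handle above the rim. Origin: centre of its underside; z up.
- tray_round_small: Small round tray, 62 mm inside, 70 mm outside. Fixed wooden tray: light plywood floor 4 mm thick, dark rim 4 mm wide and 10 mm high above the table (6 mm above the floor); the weight lies in it with about 8 mm of play all round, its top and handle above the rim. Origin: centre of its underside; z up.
- tray_square: Square tray, 68 x 68 mm inside, 76 x 76 mm outside, sides along its x and y. Fixed wooden tray: light plywood floor 4 mm thick, dark rim 4 mm wide and 10 mm high above the table (6 mm above the floor); the weight lies in it with about 8 mm of play all round, its top and handle above the rim. Origin: centre of its underside; z up.
- tray_oblong: Oblong tray, 106 x 48 mm inside, 114 x 56 mm outside, long side along its x. Fixed wooden tray: light plywood floor 4 mm thick, dark rim 4 mm wide and 10 mm high above the table (6 mm above the floor); the weight lies in it with about 8 mm of play all round, its top and handle above the rim. Origin: centre of its underside; z up.
- button_jar: Bystander: small glass jar with a metal cap, dia. 40 mm, 60 mm high, standing in the middle of the work area. Origin: centre of its underside; z up.
- thread_spool: Bystander: empty wooden spool, dia. 36 mm, 48 mm high, standing on end towards the left (+y) of the work area; 30 g, tips easily. Origin: centre of its underside; z up.
Mind the look-alikes: they are no part of the job. Leave any red look-alike of the weight_oblong alone.

How it is judged (in metres and radians):
At the end, for the whole second after the job is handed in: Each of the four weights lies flat (within 0.08 rad) on the floor of its own tray, inside the rim (centre within 14 mm of the tray's centre, underside 2 to 7 mm above the tray's underside), released and at rest (horizontal distance between weight_round_large and tray_round_large below 0.014 m and z of weight_round_large in the frame of tray_round_large between 0.002 and 0.007 m and angle between each of weight_round_large, weight_round_small, weight_square, weight_oblong's own z axis and vertical below 0.08 rad and linear speed of each of weight_round_large, weight_round_small, weight_square, weight_oblong below 0.02 m/s and horizontal distance between weight_round_small and tray_round_small below 0.014 m and z of weight_round_small in the frame of tray_round_small between 0.002 and 0.007 m and horizontal distance between weight_square and tray_square below 0.014 m and z of weight_square in the frame of tray_square between 0.002 and 0.007 m and horizontal distance between weight_oblong and tray_oblong below 0.014 m and z of weight_oblong in the frame of tray_oblong between 0.002 and 0.007 m); the robot touches nothing.
It fails at once if a weight drops or is slammed into its tray (moving faster than 0.6 m/s less than 30 mm above the tray's floor; a fall of about 2 cm) ((horizontal distance between weight_round_large and tray_round_large below 0.04 m and z of weight_round_large in the frame of tray_round_large below 0.034 m and linear speed of weight_round_large above 0.6 m/s) or (horizontal distance between weight_round_small and tray_round_small below 0.04 m and z of weight_round_small in the frame of tray_round_small below 0.034 m and linear speed of weight_round_small above 0.6 m/s) or (horizontal distance between weight_square and tray_square below 0.04 m and z of weight_square in the frame of tray_square below 0.034 m and linear speed of weight_square above 0.6 m/s) or (horizontal distance between weight_oblong and tray_oblong below 0.04 m and z of weight_oblong in the frame of tray_oblong below 0.034 m and linear speed of weight_oblong above 0.6 m/s)).
It fails at once if the button jar is pushed more than 25 mm or knocked over (distance of button_jar from where it was at the start of the episode above 0.025 m or angle between button_jar's own z axis and vertical above 0.5 rad).
It fails at once if the thread spool is pushed more than 25 mm or knocked over (distance of thread_spool from where it was at the start of the episode above 0.025 m or angle between thread_spool's own z axis and vertical above 0.5 rad).
It also fails if it takes over 96 s, if anything falls off the work surface, if the arm or the gripper's body presses on something with over 40 N, if the wrist force passes 120 N, or if a joint passes its speed limit or range.

## Robot

A 6-joint arm with a two-finger parallel gripper is mounted at the origin on the work surface. World frame = base frame: x ahead of the robot, y to its left, z up, the work surface at z = 0. Lengths are in m, angles in degrees, forces in N, time in s.
With the tool pointing down it reaches from about 0.25 to 0.725 m from the base axis. Payload 9.7 kg.
Tool frame: the origin (TCP) lies midway between the tips of the shut fingers; the grasp point (between the pads) lies 19 mm behind it; z points along the fingers, y is the direction in which the jaws open and shut (so a half turn about z gives the same grasp; the last joint's range is limited). The gripper opens to 85 mm and grips with 20 to 120 N. Pads are 22 mm wide; open, the fingers measure 114 mm over their backs; the gripper's body (76 mm by 85 mm) begins 54 mm behind the grasp point. The pads swing forward as they close: fully open they stand 13 mm farther back than shut.
Start: joints at [63.541, 4.979, 10.078, 95.1, 0, 90], TCP at [0.245, 0.492, 0.231] pointing down, gripper open.
Joint ranges: [-179.16, 179.16], [-48.56, 103.87], [-65.8, 70.77], [-126.05, 130.52], [-82.76, 87.17], [-180, 180]. Speed limits (degrees/s): [127.2, 127.2, 147.25, 180, 180, 180].

## Interface

Orientations are given as [roll, pitch, yaw] about the fixed x, y, z axes, in that order (R = Rz(yaw) Ry(pitch) Rx(roll)).
In Python, from workcell import bot, camera, recognise gives the robot as it stands. The module is installed in compiled form; this text tells all that it offers.
- The arm moves only by the tool apply_moves, never from a script. Its argument "targets" is one flat list of numbers, 7 for each row, row after row: the shift along the world's x, y, z in units of 30 mm (1.0 is 30 mm), then the turn, a rotation vector about the world's x, y, z in units of 6 degrees (1.0 is 6 degrees), then the opening, from 0 (shut) to 1 (fully open). A call has 1 to 5 rows; each row is the pose to reach, as a shift and turn from the pose commanded when the call began; what a row does not reach only later rows make up. A row lasts 1/10 s, in which the tool goes at most 50 mm and 8.59 degrees, less where a joint would pass 70% of its speed; a pose out of reach is approached as far as the arm can. A call with a gripper value outside its range is refused whole. The fingers move at their own pace and stop on an object; "newtons" is the grip in N (left out, the last holds). Time passes only in rows, so rows that repeat a pose let the fingers close. It gives the time, the measured TCP pose, the force and the opening at its end, in the units of the state.
- bot.get_obs(): the state, without advancing time (a new reading comes with each control period).
- camera(name): name is "scene" or "top" or "wrist"; returns a dict with "img" (420x560x3 uint8, red, green, blue), "intrinsics" (3x3 intrinsics, pixels), "origin" and "rotation" of the camera in the world. Camera axes: x right, y up, looking along -z (the intrinsics and any distortion apply to the point x, -y, -z); pixel columns grow to the right and rows downward; lengths in m; the calibration is good to about 2 mm. A picture is of the moment at which its call begins. There is no depth.
- bot.job_done(): hands the job in, once; it reports no verdict.
Trained networks look in the newest picture that a camera, given by its name, has taken for a name from the list of things; names that differ only in an ending like _2 or _b are one class to them, and where a whole thing is asked for, a point or a joint stands for the part that bears it (a point fixed in the world has none). Each returns a list of dicts, best first, with "conf" (0 to 1); they miss things now and then, are a little off and sometimes report something else, mostly with a low value. They report only what shows in the picture. A call takes as long as a camera call. They do not tell look-alikes from the thing itself.
- recognise(query, camera): "box" ([left, top, right, bottom] in pixels, round what is visible of it).
The state is a dict: "time": time; "q": joint angles; "qd": joint speeds; "joint_efforts": joint torques, N m; "ee_pos": TCP position; "tcp_rot": TCP orientation; "wrist_force": force on the tool from outside, world axes, zero at the start; "torque": the same for the moment, N m; "opening": finger opening in m.
Only numpy, scipy, OpenCV 4.12 (cv2) and the standard library are available. Lean on these libraries where they do the work, as an engineer would, in place of code of your own. Each camera call takes 0.05 s, during which the arm holds its last target.

## Working session

There is one attempt and no reset: what is moved stays moved. The work goes in short steps, Python scripts to look and compute and a tool call to move; the robot and the scene stay as the last step left them, time stands still between calls to the robot, and variables do not carry over. Pictures are saved under pics/ and viewed, and the job is handed in when it is done.

Besides the shell and the picture viewer there is one more tool, called by a JSON object that holds its "api" and its "payload". apply_moves: Moves the arm, as the interface text tells. Its arguments: {"type":"object","properties":{"targets":{"type":"array"},"newtons":{"type":"number"}},"required":["targets"]}

```bash
mkdir -p pics
python3 - <<'E'
from workcell import bot,camera,recognise
import cv2
o=bot.get_obs();print({k:o[k] for k in('time','ee_pos','tcp_rot','opening','wrist_force')})
for c in('top','scene'):
    d=camera(c);cv2.imwrite(f'pics/{c}0.png',d['img'][:,:,::-1])
    print(c,d['intrinsics'],d['origin'],d['rotation'],[k for k in d])
    for n in 'weight_round_large weight_round_small weight_square weight_oblong tray_round_large tray_round_small tray_square tray_oblong button_jar thread_spool'.split():
        print(n,[(([round(float(x)) for x in r['box']]),round(r['conf'],2)) for r in recognise(n,c)])
E
```

```text
{'time': 0.0, 'ee_pos': array([0.24494575, 0.49217186, 0.2305554 ]), 'tcp_rot': array([-1.79920485e+02, -2.89202536e-03,  1.53539471e+02]), 'opening': 0.08553015611331573, 'wrist_force': array([ 1.04593013,  0.600969  , -0.31570933])}
top [[537.18869215   0.         271.99384388]
 [  0.         537.18869215 211.61775984]
 [  0.           0.           1.        ]] [0.37618803 0.01556528 1.10397405] [ 4.03062615e+00  8.47522769e-02 -8.96367702e+01] ['img', 'intrinsics', 'origin', 'rotation']
weight_round_large [([303, 118, 338, 150], 0.96), ([199, 189, 245, 249], 0.28)]
weight_round_small [([150, 126, 172, 148], 0.67)]
weight_square [([226, 113, 252, 141], 0.79)]
weight_oblong [([331, 183, 344, 231], 0.74), ([385, 287, 426, 336], 0.72)]
tray_round_large [([85, 185, 134, 233], 0.68)]
tray_round_small [([413, 202, 450, 235], 0.76)]
tray_square [([396, 106, 437, 143], 0.77), ([149, 125, 172, 147], 0.24)]
tray_oblong [([201, 190, 243, 247], 0.6)]
button_jar [([272, 154, 289, 176], 0.83)]
thread_spool [([171, 159, 193, 180], 0.62)]
scene [[416.2805916    0.         285.10388178]
 [  0.         416.2805916  215.56211682]
 [  0.           0.           1.        ]] [ 1.05084241 -0.17351715  0.6408793 ] [47.18269834 -1.22902098 72.85360809] ['img', 'intrinsics', 'origin', 'rotation']
weight_round_large [([238, 288, 275, 326], 0.82), ([397, 192, 440, 223], 0.49)]
weight_round_small [([402, 246, 429, 273], 0.67)]
weight_square [([329, 270, 362, 305], 0.56)]
weight_oblong [([125, 178, 164, 210], 0.86), ([212, 228, 234, 269], 0.82), ([368, 224, 388, 255], 0.54)]
tray_round_large [([397, 193, 442, 224], 0.81)]
tray_round_small [([102, 247, 143, 280], 0.95)]
tray_square [([114, 318, 165, 370], 0.69)]
tray_oblong [([308, 201, 339, 241], 0.89), ([116, 322, 166, 371], 0.16)]
button_jar [([114, 318, 165, 372], 0.62), ([274, 239, 299, 274], 0.59)]
thread_spool [([368, 225, 389, 252], 0.86)]
```

Run:
```python
import cv2
a=cv2.imread('pics/top0.png');cv2.imwrite('pics/top0c.png',cv2.resize(a[95:345,70:450],None,fx=2.1,fy=2.1,interpolation=cv2.INTER_CUBIC))
```

```text
(no output)
```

View pics/top0c.png

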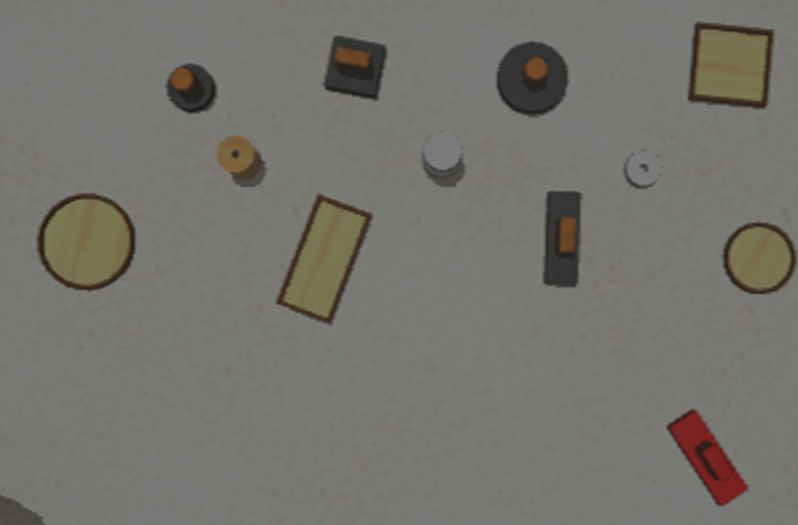

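View pics/scene0.png

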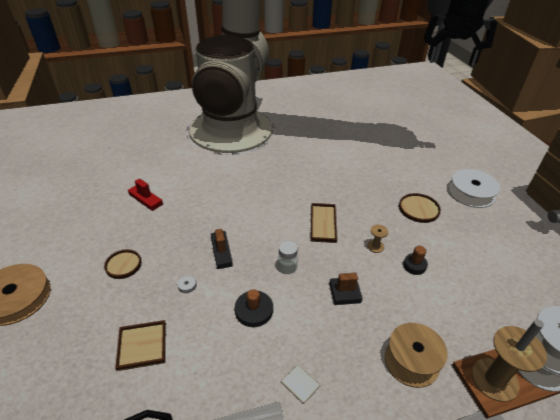

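The top picture (crop pixels) shows the four dark weights: small round (190,88), square (355,68), large round (532,78), oblong (562,240). The trays are large round (87,242), oblong (325,260), square (732,65) and small round (760,258). There are two oblong candidates, at full-picture pixels (338,207) (dark) and (407,313) (red). The dark one fits "steel, dark", so I'll leave the red one alone. Next I'll measure positions.

```bash
cat > h.py <<'E'
import numpy as np,cv2
from scipy.spatial.transform import Rotation as R
def ray(d,uv,z):
    uv=np.atleast_2d(np.asarray(uv,float));K=d['intrinsics']
    x=(uv[:,0]-K[0,2])/K[0,0];y=(uv[:,1]-K[1,2])/K[1,1]
    v=np.c_[x,-y,-np.ones(len(x))]
    Rm=np.asarray(d['rotation']); Rm=Rm if Rm.shape==(3,3) else R.from_euler('xyz',Rm,degrees=True).as_matrix()
    w=v@Rm.T;o=np.asarray(d['origin'])
    return (o+w*((z-o[2])/w[:,2])[:,None])[:,:2]
E
python3 - <<'E'
from h import *
from workcell import camera
d=camera('top');im=d['img'];hsv=cv2.cvtColor(im,cv2.COLOR_RGB2HSV)
cs=cv2.resize(im[170:350,320:450],None,fx=4,fy=3.3);cv2.imwrite('pics/obl.png',cs[:,:,::-1])
def comps(m,zs,a0,name):
    n,l,s,c=cv2.connectedComponentsWithStats(m.astype('uint8'))
    for i in range(1,n):
        if s[i,4]<a0: continue
        cn,_=cv2.findContours((l==i).astype('uint8'),cv2.RETR_EXTERNAL,cv2.CHAIN_APPROX_NONE)
        p=cv2.convexHull(max(cn,key=len))[:,0]; P=(ray(d,p,zs)*1000).astype(np.float32)
        r=cv2.minAreaRect(P)
        print(name,s[i].tolist(),'px',c[i].round(1),'rect',np.round(r[0],1),np.round(r[1],1),round(r[2],1))
H,S,V=[hsv[:,:,k].astype(int) for k in range(3)]
comps((H>18)&(H<35)&(S>75)&(V>90),.006,200,'floor')
comps((V<72),.010,80,'dark')
comps((H<17)&(S>120)&(V>80),.052,20,'knob')
for p in [(165,140),(158,133),(338,225),(340,207),(240,122)]: print(p,im[p[1],p[0]],hsv[p[1],p[0]])
E
```

```text
floor [401, 109, 34, 34, 1002] px [417.6 125.5] rect [ 634.6 -283.2] [66.9 66. ] 84.3
floor [91, 190, 41, 41, 1319] px [110.8 209.7] rect [454.9 347.9] [82.2 82.3] 0.4
floor [205, 191, 39, 55, 1194] px [223.9 218.1] rect [439.9 115.9] [ 47.9 105.2] 69.5
floor [417, 203, 29, 30, 681] px [431.2 217.4] rect [ 443.6 -307.8] [57.3 59.6] 89.3
dark [0, 0, 190, 44, 3997] px [86.1 23.3] rect [850.4 393.5] [397.5  91.6] 89.8
dark [475, 0, 85, 90, 4099] px [523.4  41.7] rect [ 816.7 -509.1] [159.9 163.9] 62.6
dark [106, 7, 33, 23, 80] px [125.2  22.9] rect [850.8 328.9] [23.3 77.8] 34.2
dark [325, 29, 113, 45, 1065] px [409.4  50.8] rect [ 807.  -213.7] [230.6  93.7] 76.9
dark [198, 49, 39, 26, 282] px [220.2  66.2] rect [760.1 128.8] [37.5 83.2] 21.6
dark [398, 106, 40, 41, 311] px [417.  126.4] rect [ 632.7 -281.4] [76.2 77.6] 84.5
dark [225, 112, 29, 30, 557] px [239.3 127.9] rect [628.4  86.9] [53.1 54.9] 78.9
dark [307, 115, 33, 35, 819] px [322.8 132.7] rect [618.6 -86.5] [66.  71.1] 89.9
dark [150, 126, 23, 23, 322] px [162.2 138.2] rect [605.6 247. ] [45.8 43.8] 46.1
dark [329, 186, 17,
[... 1410 characters left out ...]
3] [18.5 19.7] 46.1
knob [500, 177, 50, 32, 478] px [524.2 190.3] rect [ 496.  -479.1] [93.6 58.8] 75.6
knob [546, 194, 12, 10, 38] px [551.7 197.7] rect [ 479.6 -531.5] [17.8 21.2] 0.4
knob [337, 198, 7, 17, 111] px [339.9 206.2] rect [ 462.2 -115.9] [11.8 31.6] 89.9
knob [504, 203, 52, 32, 450] px [527.7 221. ] rect [ 434.4 -485.6] [90.8 57.9] 66.8
knob [540, 210, 6, 8, 20] px [542.7 214. ] rect [ 449.6 -513.7] [ 8.  14.8] 30.9
knob [389, 291, 37, 45, 629] px [406.8 313. ] rect [ 255.6 -244.8] [85.7 30.3] 33.6
(165, 140) [34 35 33] [45 15 35]
(158, 133) [118  75  40] [ 13 169 118]
(338, 225) [53 53 53] [ 0  0 53]
(340, 207) [101  67  39] [ 14 157 101]
(240, 122) [101  66  38] [ 13 159 101]
```

View pics/obl.png

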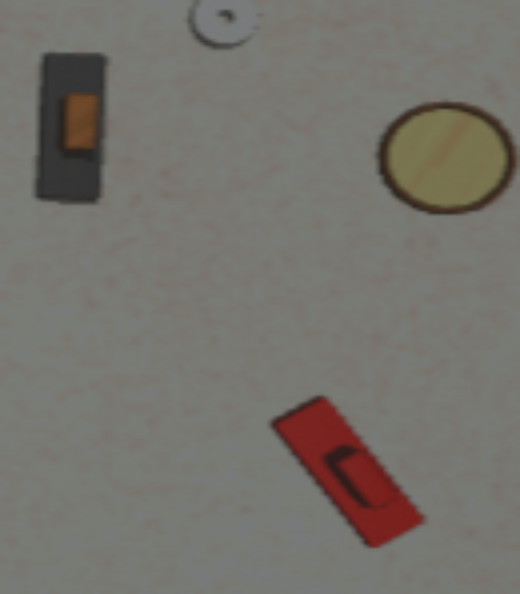

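The enlarged crop shows the dark oblong with a wooden grip at full pixel (338,207). The one at (407,313) is all red, so it's the look-alike.

World positions in mm:

| Item | Weight | Tray |
|---|---|---|
| Small round | (606, 248) | (443, -308) |
| Square | (629, 87), axis 78.5° | (634, -282), axis 84.4° |
| Large round | (619, -86.5) | (455, 348) |
| Oblong | (462, -116), axis -2.7° | (440, 115.5), axis -20.5° |

I'll start with the small round.

{"api": "apply_moves", "payload": {"targets": [12.03, -8.14, -3.35, 0, 0, 0, 0.7, 12.03, -8.14, -3.35, 0, 0, 0, 0.7, 12.03, -8.14, -3.35, 0, 0, 0, 0.7, 12.03, -8.14, -3.35, 0, 0, 0, 0.7, 12.03, -8.14, -3.35, 0, 0, 0, 0.7], "newtons": 70}}

```text
time: 1.65
ee_pos: [0.4482, 0.3545, 0.1748]
tcp_rot: [180.0, 0.0, 153.6]
wrist_force: [0.2, 1.0, 0.4]
opening: 0.0597
```

{"api": "apply_moves", "payload": {"targets": [5.0, -3.4, -2.0, 0, 0, 0, 0.7, 5.0, -3.4, -2.0, 0, 0, 0, 0.7, 5.0, -3.4, -2.0, 0, 0, 0, 0.7, 5.0, -3.4, -2.0, 0, 0, 0, 0.7, 5.0, -3.4, -2.0, 0, 0, 0, 0.7]}}

```text
time: 2.15
ee_pos: [0.5991, 0.2503, 0.1118]
tcp_rot: [-179.8, -0.1, 153.3]
wrist_force: [-0.9, -0.2, -0.9]
opening: 0.0597
```

Run:
```python
from workcell import bot,camera
import cv2
d=camera('wrist');cv2.imwrite('pics/w1.png',d['img'][:,:,::-1]);print(d['origin'],d['rotation'],bot.get_obs()['ee_pos'])
```

```text
[0.53248922 0.28374899 0.25425672] [-16.87664059   0.21406856  63.35450182] [0.59771081 0.25186621 0.11311985]
```

View pics/w1.png

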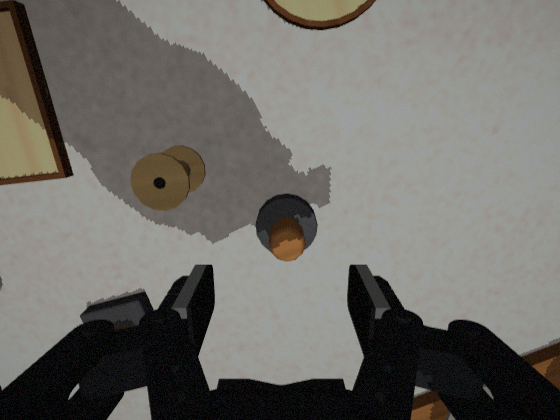

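The wrist view shows the small round weight (knob about (287,245)) centred between the jaws, with the spool to the left at (160,182). I'll check that position by projection.

```bash
cat >> h.py <<'E'
NAMES=dict(knob=lambda H,S,V:(H<17)&(S>120)&(V>60))
def knobs(d,z=.052,a0=150):
    hsv=cv2.cvtColor(d['img'],cv2.COLOR_RGB2HSV);H,S,V=[hsv[:,:,k].astype(int) for k in range(3)]
    n,l,s,c=cv2.connectedComponentsWithStats(NAMES['knob'](H,S,V).astype('uint8'))
    for i in range(1,n):
        if s[i,4]>a0: print(s[i].tolist(),c[i].round(1),(ray(d,c[i],z)*1000).round(1))
E
python3 - <<'E'
from h import *
from workcell import camera
d=camera('wrist')
knobs(d,.05)
print(ray(d,[[287,232],[287,222],[160,182]],.05), 'disc',ray(d,[[286,222]],.016))
E
```

```text
[263, 0, 113, 31, 662] [318.8  17.5] [[498.3 323.6]]
[0, 135, 65, 52, 513] [ 40.9 170.9] [[498.2 139.2]]
[268, 229, 36, 34, 892] [285.5 245.7] [[607.7 249.7]]
[532, 355, 28, 32, 474] [549.4 369.2] [[778.8 377.7]]
[411, 400, 36, 20, 522] [429.4 411.5] [[777.1 287.2]]
[[0.59969278 0.25470504]
 [0.59369129 0.25766734]
 [0.53616319 0.1998544 ]] disc [[0.60372173 0.25247176]]
```

```bash
python3 -c "
from workcell import bot
o=bot.get_obs();print(o['ee_pos'],o['qd'].round(2),o['time'])"
```

```text
[0.5970126  0.25302625 0.11424936] [ 1.94 -1.89 -0.2   0.31  0.25  0.3 ] 2.25
```

{"api": "apply_moves", "payload": {"targets": [0.3, -0.13, -0.8, 0, 0, 0, 0.7, 0.3, -0.13, -1.6, 0, 0, 0, 0.7, 0.3, -0.13, -2.4, 0, 0, 0, 0.7, 0.3, -0.13, -2.4, 0, 0, 0, 0.7, 0.3, -0.13, -2.4, 0, 0, 0, 0.7]}}

```text
time: 2.75
ee_pos: [0.6053, 0.2508, 0.0442]
tcp_rot: [180.0, 0.0, 153.6]
wrist_force: [1.0, -0.4, 1.3]
opening: 0.0599
```

{"api": "apply_moves", "payload": {"targets": [0.04, -0.06, -0.4, 0, 0, 0, 0.7, 0.04, -0.06, -0.74, 0, 0, 0, 0.7, 0.04, -0.06, -0.74, 0, 0, 0, 0.0, 0.04, -0.06, -0.74, 0, 0, 0, 0.0, 0.04, -0.06, -0.74, 0, 0, 0, 0.0]}}

```text
time: 3.25
ee_pos: [0.6073, 0.2483, 0.0214]
tcp_rot: [180.0, 0.0, 153.5]
wrist_force: [0.0, -0.6, -0.7]
opening: 0.022
```

{"api": "apply_moves", "payload": {"targets": [0, 0, 0, 0, 0, 0, 0, 0, 0, 0, 0, 0, 0, 0, 0, 0, 0, 0, 0, 0, 0]}}

```text
time: 3.55
ee_pos: [0.6072, 0.2483, 0.0214]
tcp_rot: [180.0, 0.0, 153.5]
wrist_force: [0.5, -0.2, 2.6]
opening: 0.0221
```

{"api": "apply_moves", "payload": {"targets": [0, 0, 1.0, 0, 0, 0, 0, 0, 0, 2.3, 0, 0, 0, 0, 0, 0, 3.6, 0, 0, 0, 0, 0, 0, 3.6, 0, 0, 0, 0, 0, 0, 3.6, 0, 0, 0, 0]}}

```text
time: 4.05
ee_pos: [0.6073, 0.2483, 0.1293]
tcp_rot: [180.0, 0.0, 153.5]
wrist_force: [-0.2, 0.4, -2.8]
opening: 0.0219
```

{"api": "apply_moves", "payload": {"targets": [-5.45, -18.53, 0, 0, 0, 0, 0, -5.45, -18.53, 0, 0, 0, 0, 0, -5.45, -18.53, 0, 0, 0, 0, 0, -5.45, -18.53, 0, 0, 0, 0, 0, -5.45, -18.53, 0, 0, 0, 0, 0]}}

```text
time: 4.55
ee_pos: [0.5346, 0.0066, 0.1266]
tcp_rot: [-179.9, -0.2, 153.6]
wrist_force: [1.8, -1.1, -1.7]
opening: 0.0218
```

{"api": "apply_moves", "payload": {"targets": [-3.05, -10.45, 0, 0, 0, 0, 0, -3.05, -10.45, 0, 0, 0, 0, 0, -3.05, -10.45, 0, 0, 0, 0, 0, -3.05, -10.45, 0, 0, 0, 0, 0, -3.05, -10.45, 0, 0, 0, 0, 0]}}

```text
time: 5.05
ee_pos: [0.4646, -0.233, 0.1268]
tcp_rot: [180.0, -0.2, 153.5]
wrist_force: [1.9, -0.8, -2.3]
opening: 0.0221
```

{"api": "apply_moves", "payload": {"targets": [-0.65, -2.15, 0, 0, 0, 0, 0, -0.65, -2.15, -0.5, 0, 0, 0, 0, -0.65, -2.15, -1.0, 0, 0, 0, 0, -0.65, -2.15, -1.0, 0, 0, 0, 0, -0.65, -2.15, -1.0, 0, 0, 0, 0]}}

```text
time: 5.55
ee_pos: [0.4466, -0.2949, 0.0978]
tcp_rot: [180.0, -0.1, 153.6]
wrist_force: [0.1, 0.1, -2.3]
opening: 0.022
```

Run:
```python
from workcell import bot,camera
import cv2
from h import *
d=camera('wrist');cv2.imwrite('pics/w2.png',d['img'][:,:,::-1]);o=bot.get_obs();print(o['ee_pos'],o['tcp_rot'])
```

```text
[ 0.44714256 -0.29496258  0.09862475] [ 1.79984288e+02 -5.32054618e-02  1.53628377e+02]
```

View pics/w2.png

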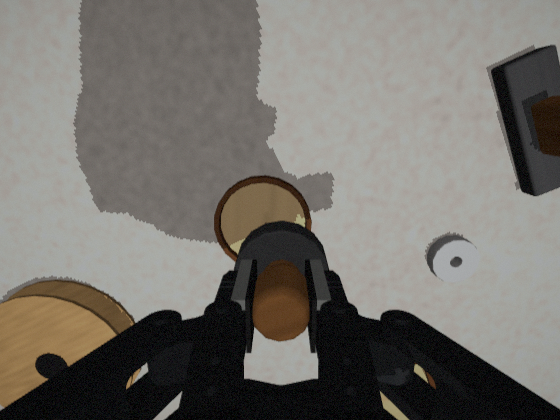

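The weight is held over the tray, whose rim shows at about (215..312, 176..). I'll check the tray centre from this view.

Run:
```python
from workcell import bot,camera
from h import *
d=camera('wrist');o=bot.get_obs();print(o['ee_pos'])
p=ray(d,[[215,221],[312,221],[263,176],[230,188],[296,188]],.01)*1000
# circle fit
A=np.c_[2*p,np.ones(len(p))];s=np.linalg.lstsq(A,(p**2).sum(1),rcond=None)[0];print(p.round(1),s[:2].round(1),np.sqrt(s[2]+s[0]**2+s[1]**2))
```

```text
[ 0.44748074 -0.2951573   0.09920207]
[[ 427.8 -337.7]
 [ 458.2 -276.2]
 [ 414.2 -292.6]
 [ 411.6 -316.7]
 [ 431.7 -276.1]] [ 444.9 -307.9] 34.385225184030055
```

{"api": "apply_moves", "payload": {"targets": [-0.09, -0.42, 0, 0, 0, 0, 0, -0.09, -0.42, -0.7, 0, 0, 0, 0, -0.09, -0.42, -1.4, 0, 0, 0, 0, -0.09, -0.42, -1.9, 0, 0, 0, 0, -0.09, -0.42, -1.9, 0, 0, 0, 0]}}

```text
time: 6.15
ee_pos: [0.4433, -0.3082, 0.04]
tcp_rot: [180.0, -0.2, 153.6]
wrist_force: [0.0, 0.4, -2.2]
opening: 0.0219
```

{"api": "apply_moves", "payload": {"targets": [0, 0, 0, 0, 0, 0, 0]}}

```text
time: 6.25
ee_pos: [0.4444, -0.3089, 0.0424]
tcp_rot: [-180.0, 0.0, 153.6]
wrist_force: [0.3, 0.4, -0.9]
opening: 0.0219
```

{"api": "apply_moves", "payload": {"targets": [0, 0, -0.2, 0, 0, 0, 0, 0, 0, -0.35, 0, 0, 0, 0, 0, 0, -0.48, 0, 0, 0, 0, 0, 0, -0.52, 0, 0, 0, 0, 0, 0, -0.52, 0, 0, 0, 0]}}

```text
time: 6.75
ee_pos: [0.4441, -0.3087, 0.0261]
tcp_rot: [180.0, -0.0, 153.5]
wrist_force: [1.8, 0.8, -1.9]
opening: 0.0216
```

{"api": "apply_moves", "payload": {"targets": [0, 0, -0.02, 0, 0, 0, 0.3, 0, 0, -0.02, 0, 0, 0, 0.6, 0, 0, -0.02, 0, 0, 0, 0.7, 0, 0, -0.02, 0, 0, 0, 0.7, 0, 0, 0.4, 0, 0, 0, 0.7]}}

```text
time: 7.25
ee_pos: [0.4434, -0.3082, 0.0373]
tcp_rot: [180.0, -0.2, 153.5]
wrist_force: [-0.5, -0.7, 0.4]
opening: 0.0597
```

{"api": "apply_moves", "payload": {"targets": [0, 0, 1.5, 0, 0, 0, 0.7, 0, 0, 2.8, 0, 0, 0, 0.7, 0, 0, 2.8, 0, 0, 0, 0.7]}}

```text
time: 7.55
ee_pos: [0.4463, -0.3102, 0.1292]
tcp_rot: [-179.9, 0.5, 153.5]
wrist_force: [1.2, -0.4, 0.3]
opening: 0.0597
```

Run:
```python
from workcell import bot,camera
import cv2
from h import *
d=camera('wrist');cv2.imwrite('pics/w3.png',d['img'][:,:,::-1]);o=bot.get_obs();print(o['ee_pos'],o['tcp_rot'])
knobs(d,.054)
```

```text
[ 0.44562471 -0.30972067  0.12623226] [-179.9508231     0.34054851  153.54366929]
[244, 198, 82, 45, 375] [290.1 228.3] [[ 451.7 -306.4]]
[265, 204, 34, 34, 849] [281.8 220.6] [[ 444.3 -309. ]]
```

View pics/w3.png

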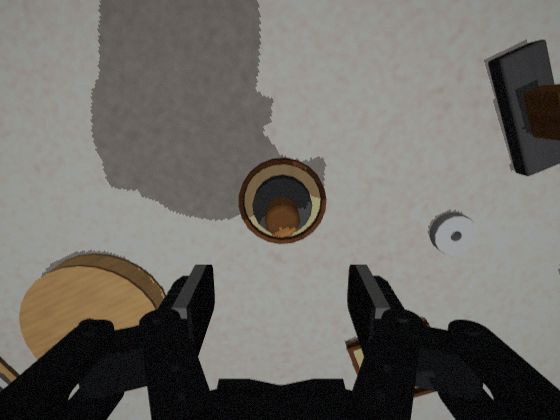

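The wrist view shows the small round weight flat and concentric in its tray (disc about (282,202)). Next is the dark oblong.

{"api": "apply_moves", "payload": {"targets": [0.55, 6.45, -0.6, 0, 0, 3.97, 0.7, 0.55, 6.45, -0.6, 0, 0, 3.97, 0.7, 0.55, 6.45, -0.6, 0, 0, 3.97, 0.7, 0.55, 6.45, -0.6, 0, 0, 3.97, 0.7, 0.55, 6.45, -0.6, 0, 0, 3.97, 0.7]}}

```text
time: 8.1
ee_pos: [0.4602, -0.1109, 0.1033]
tcp_rot: [179.9, -0.1, 177.7]
wrist_force: [0.8, -0.8, -0.6]
opening: 0.0604
```

{"api": "apply_moves", "payload": {"targets": [0, 0, 0, 0, 0, 0, 0.7]}}

```text
time: 8.2
ee_pos: [0.4605, -0.1143, 0.1039]
tcp_rot: [-180.0, -0.0, 177.5]
wrist_force: [-0.7, 0.2, 0.2]
opening: 0.0599
```

Run:
```python
from workcell import bot,camera
import cv2
from h import *
d=camera('wrist');cv2.imwrite('pics/w4.png',d['img'][:,:,::-1]);o=bot.get_obs();print(o['ee_pos'],o['tcp_rot'])
knobs(d,.052)
print(ray(d,[[280,225]],.052))
```

```text
[ 0.46054843 -0.11526841  0.10401098] [-1.79988342e+02 -3.06496181e-02  1.77401606e+02]
[0, 159, 58, 93, 643] [ 34.8 207.8] [[ 435.4 -258.3]]
[535, 194, 25, 53, 321] [548.3 225.1] [[459.1  45.2]]
[266, 215, 26, 51, 1217] [278.6 240.2] [[ 461.9 -115.9]]
[[ 0.45223948 -0.11467528]]
```

View pics/w4.png

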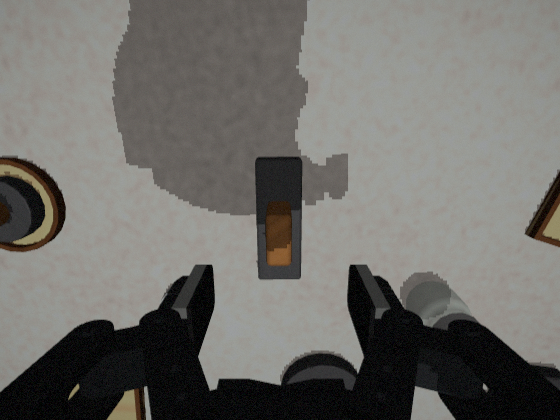

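The dark oblong is centred and aligned between the jaws (grip at (279,240)). I'll descend and grip.

{"api": "apply_moves", "payload": {"targets": [0.04, -0.02, -0.9, 0, 0, 0, 0.7, 0.04, -0.02, -1.8, 0, 0, 0, 0.7, 0.04, -0.02, -2.5, 0, 0, 0, 0.7, 0.04, -0.02, -2.74, 0, 0, 0, 0.7, 0.04, -0.02, -2.74, 0, 0, 0, 0.7]}}

```text
time: 8.75
ee_pos: [0.4612, -0.1167, 0.0213]
tcp_rot: [180.0, -0.1, 177.3]
wrist_force: [0.3, 1.1, 0.5]
opening: 0.0597
```

{"api": "apply_moves", "payload": {"targets": [0, 0, 0, 0, 0, 0, 0, 0, 0, 0, 0, 0, 0, 0, 0, 0, 0, 0, 0, 0, 0, 0, 0, 0, 0, 0, 0, 0, 0, 0, 0, 0, 0, 0, 0]}}

```text
time: 9.25
ee_pos: [0.4626, -0.116, 0.0232]
tcp_rot: [-180.0, 0.1, 177.4]
wrist_force: [-0.1, 0.5, 5.4]
opening: 0.0145
```

{"api": "apply_moves", "payload": {"targets": [0, 0, 1.0, 0, 0, 0, 0, 0, 0, 2.2, 0, 0, 0, 0, 0, 0, 3.0, 0, 0, 0, 0, 0, 0, 3.0, 0, 0, 0, 0]}}

```text
time: 9.65
ee_pos: [0.4635, -0.1162, 0.1153]
tcp_rot: [-179.9, 0.3, 177.4]
wrist_force: [0.1, -1.0, -3.9]
opening: 0.0146
```

{"api": "apply_moves", "payload": {"targets": [-0.75, 7.72, 0, 0, 0, -2.97, 0, -0.75, 7.72, 0, 0, 0, -2.97, 0, -0.75, 7.72, 0, 0, 0, -2.97, 0, -0.75, 7.72, 0, 0, 0, -2.97, 0, -0.75, 7.72, 0, 0, 0, -2.97, 0]}}

```text
time: 10.15
ee_pos: [0.4382, 0.1176, 0.1105]
tcp_rot: [-179.9, -0.1, 159.5]
wrist_force: [1.3, -0.4, -2.9]
opening: 0.0149
```

{"api": "apply_moves", "payload": {"targets": [0, 0, 0, 0, 0, 0, 0, 0, 0, 0, 0, 0, 0, 0]}}

```text
time: 10.35
ee_pos: [0.4385, 0.1166, 0.1106]
tcp_rot: [-179.9, -0.1, 159.7]
wrist_force: [-0.6, -0.1, -3.7]
opening: 0.0148
```

Run:
```python
from workcell import bot,camera
import cv2
from h import *
d=camera('wrist');cv2.imwrite('pics/w5.png',d['img'][:,:,::-1]);o=bot.get_obs();print(o['ee_pos'],o['tcp_rot'])
```

```text
[0.43881044 0.11567068 0.11084369] [-1.79920959e+02 -7.82217147e-02  1.59607493e+02]
```

View pics/w5.png

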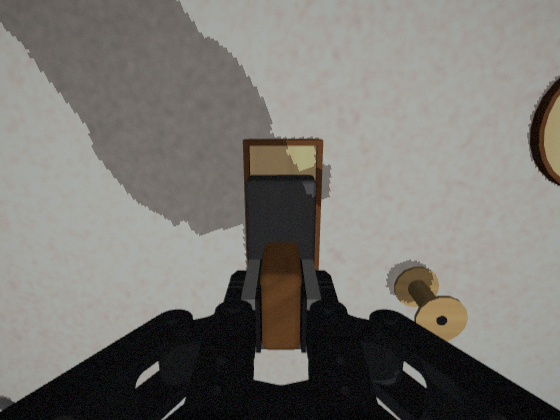

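Run:
```python
from workcell import camera
from h import *
d=camera('wrist')
p=ray(d,[[243.5,139],[322.5,139]],.01)*1000;m=p.mean(0);e=p[1]-p[0];n=np.array([e[1],-e[0]])/np.linalg.norm(e)
print(p,np.linalg.norm(e),n, m+57*n,m-57*n)
```

```text
[[378.66406134 109.83215189]
 [397.70322583 161.2461752 ]] 54.826011863194154 [ 0.93776698 -0.34726517] [441.63636116 115.74504869] [334.730926   155.33327841]
```

The tray matches (centre (441,116)) and the weight is aligned with it. I'll lower it.

{"api": "apply_moves", "payload": {"targets": [0.06, 0, -0.8, 0, 0, 0, 0, 0.06, 0, -1.5, 0, 0, 0, 0, 0.06, 0, -2.1, 0, 0, 0, 0, 0.06, 0, -2.3, 0, 0, 0, 0, 0.06, 0, -2.3, 0, 0, 0, 0]}}

```text
time: 10.95
ee_pos: [0.4408, 0.1146, 0.0423]
tcp_rot: [-179.9, -0.1, 159.4]
wrist_force: [-0.4, 0.3, -2.6]
opening: 0.015
```

{"api": "apply_moves", "payload": {"targets": [0, 0, -0.15, 0, 0, 0, 0, 0, 0, -0.3, 0, 0, 0, 0, 0, 0, -0.42, 0, 0, 0, 0, 0, 0, -0.42, 0, 0, 0, 0]}}

```text
time: 11.35
ee_pos: [0.441, 0.1157, 0.0302]
tcp_rot: [-180.0, -0.0, 159.5]
wrist_force: [0.7, -0.9, -3.8]
opening: 0.0149
```

Not yet in contact: the weight still hangs at 3.8 N. I'll go 3 mm lower, then release.

{"api": "apply_moves", "payload": {"targets": [0, 0, -0.05, 0, 0, 0, 0, 0, 0, -0.1, 0, 0, 0, 0, 0, 0, -0.1, 0, 0, 0, 0]}}

```text
time: 11.65
ee_pos: [0.4412, 0.1158, 0.0274]
tcp_rot: [-180.0, -0.0, 159.5]
wrist_force: [0.3, -0.2, -3.1]
opening: 0.0146
```

{"api": "apply_moves", "payload": {"targets": [0, 0, 0, 0, 0, 0, 0.3, 0, 0, 0, 0, 0, 0, 0.6, 0, 0, 0, 0, 0, 0, 0.7, 0, 0, 0, 0, 0, 0, 0.7, 0, 0, 0.4, 0, 0, 0, 0.7]}}

```text
time: 12.15
ee_pos: [0.4403, 0.1155, 0.0387]
tcp_rot: [-179.9, -0.1, 159.5]
wrist_force: [-0.2, -0.4, -0.2]
opening: 0.0594
```

{"api": "apply_moves", "payload": {"targets": [0, 0, 1.5, 0, 0, 0, 0.7, 0, 0, 2.8, 0, 0, 0, 0.7, 0, 0, 2.8, 0, 0, 0, 0.7]}}

```text
time: 12.45
ee_pos: [0.4436, 0.1164, 0.1299]
tcp_rot: [179.7, 0.4, 159.5]
wrist_force: [0.9, 0.8, -0.4]
opening: 0.0597
```

Run:
```python
from workcell import bot,camera
import cv2
from h import *
d=camera('wrist');cv2.imwrite('pics/w6.png',d['img'][:,:,::-1]);o=bot.get_obs();print(o['ee_pos'],o['tcp_rot'])
knobs(d,.054)
```

```text
[0.44279083 0.11616038 0.12713329] [179.81563797   0.26006494 159.54087361]
[519, 59, 41, 118, 612] [534.  122.8] [[436.4 285.2]]
[268, 130, 49, 29, 359] [299.4 136.6] [[393.9 147.1]]
[245, 193, 70, 76, 749] [284.3 242.3] [[456.8 114. ]]
[267, 198, 23, 47, 1024] [278.  221.2] [[441.2 115.3]]
```

View pics/w6.png

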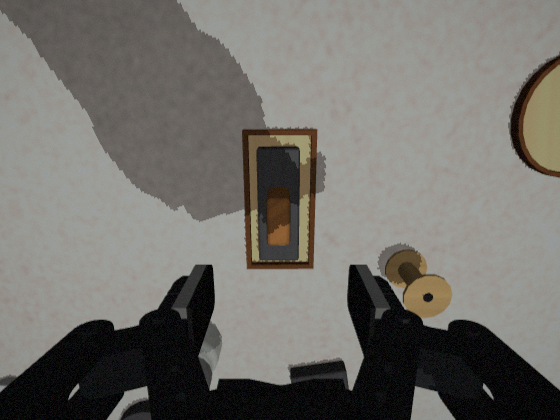

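The oblong lies inside its tray (weight centred around (280,205)). Next is the square, which needs a turn of -81°.

{"api": "apply_moves", "payload": {"targets": [3.1, -0.5, 0, 0, 0, -1.4, 0.7, 6.2, -0.95, 0, 0, 0, -2.8, 0.7, 6.2, -0.95, 0, 0, 0, -4.2, 0.7, 6.2, -0.95, 0, 0, 0, -5.6, 0.7, 6.2, -0.95, 0, 0, 0, -7.0, 0.7]}}

```text
time: 13.0
ee_pos: [0.6299, 0.0862, 0.1199]
tcp_rot: [-179.8, -0.1, 117.1]
wrist_force: [-1.7, -0.0, -0.6]
opening: 0.0597
```

{"api": "apply_moves", "payload": {"targets": [0, 0, -0.3, 0, 0, -1.4, 0.7, 0, 0, -0.6, 0, 0, -2.8, 0.7, 0, 0, -0.8, 0, 0, -4.2, 0.7, 0, 0, -0.8, 0, 0, -5.6, 0.7, 0, 0, -0.8, 0, 0, -6.5, 0.7]}}

```text
time: 13.5
ee_pos: [0.6266, 0.0871, 0.0984]
tcp_rot: [-179.9, 0.0, 78.2]
wrist_force: [-0.4, 0.1, 0.1]
opening: 0.0595
```

{"api": "apply_moves", "payload": {"targets": [0, 0, 0, 0, 0, 0, 0.7, 0, 0, 0, 0, 0, 0, 0.7]}}

```text
time: 13.7
ee_pos: [0.627, 0.0872, 0.0991]
tcp_rot: [-180.0, 0.0, 78.7]
wrist_force: [-0.6, 0.0, -0.6]
opening: 0.0597
```

Run:
```python
from workcell import bot,camera
import cv2
from h import *
d=camera('wrist');cv2.imwrite('pics/w7.png',d['img'][:,:,::-1]);o=bot.get_obs();print(o['ee_pos'],o['tcp_rot'])
knobs(d,.052)
```

```text
[0.62703591 0.08722688 0.0991915 ] [-1.79965852e+02  9.98577116e-03  7.86976595e+01]
[0, 188, 100, 66, 723] [ 64.9 207.9] [[508.9 130.1]]
[275, 208, 26, 53, 1296] [287.4 233.7] [[631.2  89.8]]
[10, 258, 59, 11, 218] [ 39.  262.8] [[480.6 100.6]]
```

View pics/w7.png

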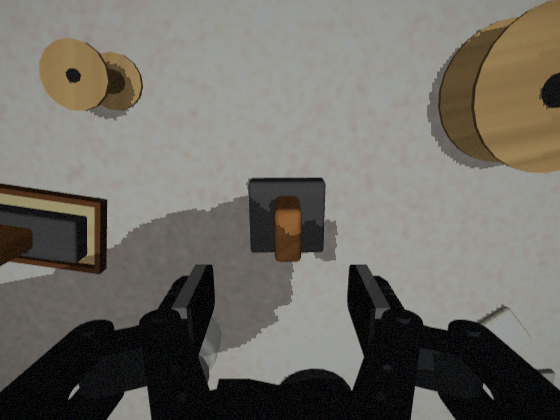

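The square is aligned between the jaws (grip (287,234)). I'll descend and grip.

{"api": "apply_moves", "payload": {"targets": [0.09, 0.04, -0.9, 0, 0, 0, 0.7, 0.09, 0.04, -1.7, 0, 0, 0, 0.7, 0.09, 0.04, -2.4, 0, 0, 0, 0.7, 0.09, 0.04, -2.58, 0, 0, 0, 0.7, 0.09, 0.04, -2.58, 0, 0, 0, 0.7]}}

```text
time: 14.25
ee_pos: [0.6294, 0.0884, 0.0214]
tcp_rot: [-179.9, 0.0, 78.6]
wrist_force: [0.1, 0.3, 0.2]
opening: 0.0598
```

{"api": "apply_moves", "payload": {"targets": [0, 0, 0, 0, 0, 0, 0, 0, 0, 0, 0, 0, 0, 0, 0, 0, 0, 0, 0, 0, 0, 0, 0, 0, 0, 0, 0, 0, 0, 0, 0, 0, 0, 0, 0]}}

```text
time: 14.75
ee_pos: [0.6306, 0.0885, 0.0233]
tcp_rot: [179.9, -0.0, 78.5]
wrist_force: [-0.1, -0.4, 5.3]
opening: 0.0148
```

{"api": "apply_moves", "payload": {"targets": [0, 0, 1.0, 0, 0, 0, 0, 0, 0, 2.2, 0, 0, 0, 0, 0, 0, 3.2, 0, 0, 0, 0, 0, 0, 3.2, 0, 0, 0, 0]}}

```text
time: 15.15
ee_pos: [0.6317, 0.0887, 0.1227]
tcp_rot: [179.7, -0.1, 78.5]
wrist_force: [0.7, 0.2, -3.2]
opening: 0.015
```

{"api": "apply_moves", "payload": {"targets": [0.1, -12.35, 0, 0, 0, 0.98, 0, 0.1, -12.35, 0, 0, 0, 0.98, 0, 0.1, -12.35, 0, 0, 0, 0.98, 0, 0.1, -12.35, 0, 0, 0, 0.98, 0, 0.1, -12.35, 0, 0, 0, 0.98, 0]}}

```text
time: 15.65
ee_pos: [0.631, -0.1633, 0.1161]
tcp_rot: [-179.9, -0.0, 84.4]
wrist_force: [1.4, 0.1, -3.9]
opening: 0.0151
```

{"api": "apply_moves", "payload": {"targets": [0.08, -4.0, 0, 0, 0, 0, 0, 0.08, -4.0, 0, 0, 0, 0, 0, 0.08, -4.0, 0, 0, 0, 0, 0, 0.08, -4.0, 0, 0, 0, 0, 0, 0.08, -4.0, 0, 0, 0, 0, 0]}}

```text
time: 16.15
ee_pos: [0.6338, -0.2812, 0.1164]
tcp_rot: [-179.9, -0.1, 84.4]
wrist_force: [0.3, 1.5, -2.6]
opening: 0.015
```

Run:
```python
from workcell import bot,camera
import cv2
from h import *
d=camera('wrist');cv2.imwrite('pics/w8.png',d['img'][:,:,::-1]);o=bot.get_obs();print(o['ee_pos'],o['tcp_rot'])
```

```text
[ 0.63409964 -0.28048619  0.11687705] [-1.79903303e+02 -5.64956038e-02  8.44500147e+01]
```

View pics/w8.png

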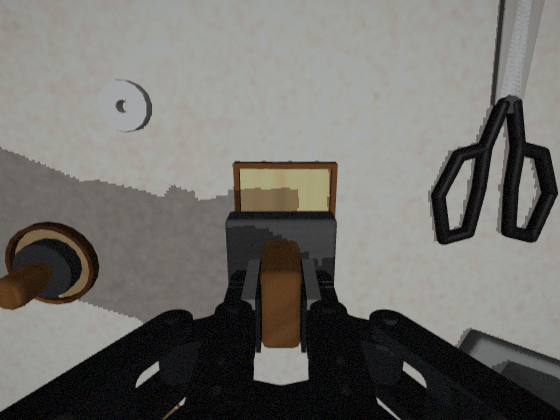

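Run:
```python
from workcell import camera
from h import *
d=camera('wrist')
p=ray(d,[[233,162],[337,162]],.01)*1000;m=p.mean(0);e=p[1]-p[0];n=np.array([e[1],-e[0]])/np.linalg.norm(e)
print(p,np.linalg.norm(e), m+38*n,m-38*n)
```

```text
[[ 602.6273084  -240.72400265]
 [ 677.68799315 -247.90958537]] 75.4038393887598 [ 636.53645396 -282.14386016] [ 643.77884759 -206.48972786]
```

The tray centre checks out at (636,-282), and the scissors and other objects are clear. I'll lower it.

{"api": "apply_moves", "payload": {"targets": [0.05, -0.05, -0.8, 0, 0, 0, 0, 0.05, -0.05, -1.6, 0, 0, 0, 0, 0.05, -0.05, -2.2, 0, 0, 0, 0, 0.05, -0.05, -2.5, 0, 0, 0, 0, 0.05, -0.05, -2.5, 0, 0, 0, 0]}}

```text
time: 16.75
ee_pos: [0.6354, -0.2816, 0.0418]
tcp_rot: [-179.9, -0.0, 84.5]
wrist_force: [-0.6, 0.9, -4.0]
opening: 0.0147
```

{"api": "apply_moves", "payload": {"targets": [0, 0, -0.15, 0, 0, 0, 0, 0, 0, -0.3, 0, 0, 0, 0, 0, 0, -0.42, 0, 0, 0, 0, 0, 0, -0.42, 0, 0, 0, 0]}}

```text
time: 17.15
ee_pos: [0.6357, -0.283, 0.0302]
tcp_rot: [-180.0, -0.0, 84.4]
wrist_force: [0.0, 0.0, -2.4]
opening: 0.0146
```

{"api": "apply_moves", "payload": {"targets": [0, 0, -0.05, 0, 0, 0, 0, 0, 0, -0.1, 0, 0, 0, 0, 0, 0, -0.1, 0, 0, 0, 0]}}

```text
time: 17.45
ee_pos: [0.6359, -0.2831, 0.0275]
tcp_rot: [180.0, 0.0, 84.4]
wrist_force: [0.1, -0.2, -3.4]
opening: 0.0147
```

{"api": "apply_moves", "payload": {"targets": [0, 0, 0, 0, 0, 0, 0.3, 0, 0, 0, 0, 0, 0, 0.6, 0, 0, 0, 0, 0, 0, 0.7, 0, 0, 0, 0, 0, 0, 0.7, 0, 0, 0.4, 0, 0, 0, 0.7]}}

```text
time: 17.95
ee_pos: [0.635, -0.2827, 0.0382]
tcp_rot: [-179.9, -0.0, 84.4]
wrist_force: [-0.1, 0.1, -0.6]
opening: 0.0599
```

{"api": "apply_moves", "payload": {"targets": [0, 0, 1.5, 0, 0, 0, 0.7, 0, 0, 2.8, 0, 0, 0, 0.7, 0, 0, 2.8, 0, 0, 0, 0.7]}}

```text
time: 18.25
ee_pos: [0.6381, -0.2841, 0.1317]
tcp_rot: [179.4, 0.2, 84.4]
wrist_force: [1.0, 0.3, 1.3]
opening: 0.0597
```

Run:
```python
from workcell import bot,camera
import cv2
from h import *
d=camera('wrist');cv2.imwrite('pics/w9.png',d['img'][:,:,::-1]);o=bot.get_obs();print(o['ee_pos'],o['tcp_rot'])
knobs(d,.054)
```

```text
[ 0.63739901 -0.28372737  0.12835288] [1.79628852e+02 1.22713484e-01 8.44203660e+01]
[228, 156, 99, 71, 860] [283.4 170.2] [[ 643.6 -249. ]]
[265, 198, 23, 47, 1019] [276.  220.5] [[ 635.5 -282.5]]
[0, 266, 28, 29, 623] [ 12.7 281.1] [[ 445.7 -309. ]]
```

View pics/w9.png

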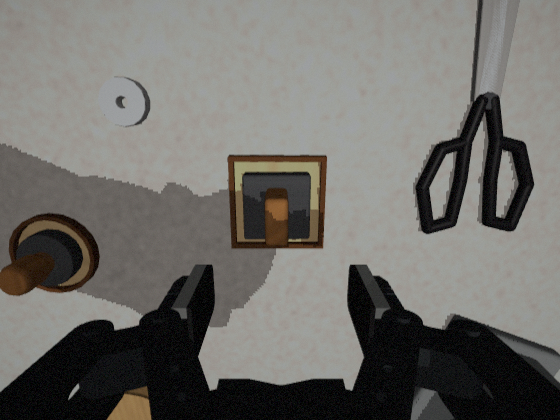

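The square is flat inside its tray. The large round is last.

{"api": "apply_moves", "payload": {"targets": [-0.58, 6.57, -0.7, 0, 0, 0, 0.7, -0.58, 6.57, -0.7, 0, 0, 0, 0.7, -0.58, 6.57, -0.7, 0, 0, 0, 0.7, -0.58, 6.57, -0.7, 0, 0, 0, 0.7, -0.58, 6.57, -0.7, 0, 0, 0, 0.7]}}

```text
time: 18.8
ee_pos: [0.6172, -0.0807, 0.1015]
tcp_rot: [-179.9, -0.1, 84.7]
wrist_force: [-0.0, -0.4, -0.6]
opening: 0.0599
```

{"api": "apply_moves", "payload": {"targets": [0, 0, 0, 0, 0, 0, 0.7]}}

```text
time: 18.9
ee_pos: [0.6181, -0.0847, 0.1022]
tcp_rot: [-180.0, 0.0, 84.6]
wrist_force: [-0.9, -0.0, -0.3]
opening: 0.0596
```

Run:
```python
from workcell import bot,camera
import cv2
from h import *
d=camera('wrist');cv2.imwrite('pics/w10.png',d['img'][:,:,::-1]);o=bot.get_obs();print(o['ee_pos'],o['tcp_rot'])
knobs(d,.051)
```

```text
[ 0.61833155 -0.08586253  0.1023182 ] [-1.79979877e+02  1.39430900e-02  8.44643934e+01]
[268, 218, 37, 37, 1024] [286.2 236.9] [[621.  -85.2]]
```

View pics/w10.png

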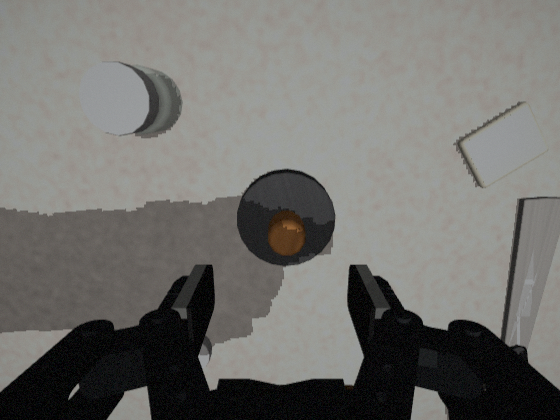

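The large round sits between the jaws (knob (286,237)) with the jar well clear. I'll descend, grip with 90 N and lift.

{"api": "apply_moves", "payload": {"targets": [0.06, 0, -0.9, 0, 0, 0, 0.7, 0.06, 0, -1.7, 0, 0, 0, 0.7, 0.06, 0, -2.5, 0, 0, 0, 0.7, 0.06, 0, -2.68, 0, 0, 0, 0.7, 0.06, 0, -2.68, 0, 0, 0, 0.7], "newtons": 90}}

```text
time: 19.45
ee_pos: [0.6197, -0.087, 0.0214]
tcp_rot: [-179.9, 0.0, 84.3]
wrist_force: [-0.1, 0.5, 0.2]
opening: 0.0595
```

{"api": "apply_moves", "payload": {"targets": [0, 0, 0, 0, 0, 0, 0, 0, 0, 0, 0, 0, 0, 0, 0, 0, 0, 0, 0, 0, 0, 0, 0, 0, 0, 0, 0, 0, 0, 0, 0, 0, 0, 0, 0]}}

```text
time: 19.95
ee_pos: [0.6213, -0.0863, 0.0239]
tcp_rot: [179.8, 0.0, 84.4]
wrist_force: [0.3, -0.8, 7.2]
opening: 0.0214
```

{"api": "apply_moves", "payload": {"targets": [0, 0, 0.8, 0, 0, 0, 0, 0, 0, 2.0, 0, 0, 0, 0, 0, 0, 3.2, 0, 0, 0, 0, 0, 0, 3.6, 0, 0, 0, 0, 0, 0, 3.6, 0, 0, 0, 0]}}

```text
time: 20.45
ee_pos: [0.6211, -0.086, 0.1315]
tcp_rot: [179.8, 0.0, 84.4]
wrist_force: [0.6, -0.3, -5.3]
opening: 0.0212
```

{"api": "apply_moves", "payload": {"targets": [-5.54, 14.46, 0, 0, 0, 0, 0, -5.54, 14.46, 0, 0, 0, 0, 0, -5.54, 14.46, 0, 0, 0, 0, 0, -5.54, 14.46, 0, 0, 0, 0, 0, -5.54, 14.46, 0, 0, 0, 0, 0]}}

```text
time: 20.95
ee_pos: [0.5288, 0.1488, 0.1273]
tcp_rot: [-179.8, 0.1, 84.4]
wrist_force: [0.3, 0.5, -4.1]
opening: 0.0211
```

{"api": "apply_moves", "payload": {"targets": [-2.45, 6.6, 0, 0, 0, 0, 0, -2.45, 6.6, 0, 0, 0, 0, 0, -2.45, 6.6, 0, 0, 0, 0, 0, -2.45, 6.6, 0, 0, 0, 0, 0, -2.45, 6.6, 0, 0, 0, 0, 0]}}

```text
time: 21.45
ee_pos: [0.4544, 0.349, 0.127]
tcp_rot: [-179.8, 0.1, 84.7]
wrist_force: [0.3, -0.2, -4.5]
opening: 0.021
```

{"api": "apply_moves", "payload": {"targets": [0, 0, 0, 0, 0, 0, 0]}}

```text
time: 21.55
ee_pos: [0.4555, 0.3467, 0.1273]
tcp_rot: [-179.8, 0.1, 84.6]
wrist_force: [-0.3, -0.1, -5.1]
opening: 0.0214
```

Run:
```python
from workcell import bot,camera
import cv2
from h import *
d=camera('wrist');cv2.imwrite('pics/w11.png',d['img'][:,:,::-1]);o=bot.get_obs();print(o['ee_pos'],o['tcp_rot'])
```

```text
[0.45625924 0.34547876 0.1276703 ] [-1.79866932e+02  1.49194810e-01  8.45307442e+01]
```

View pics/w11.png

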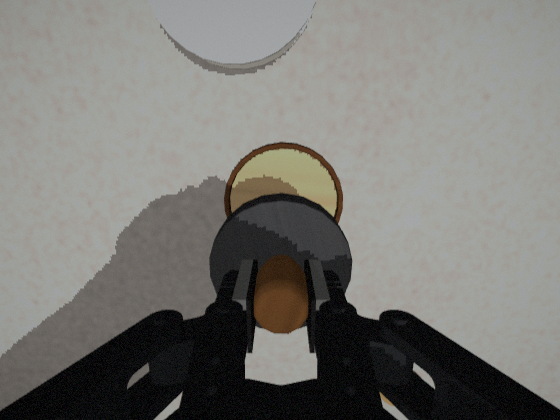

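Run:
```python
from workcell import camera,bot
from h import *
d=camera('wrist')
p=ray(d,[[225,200],[343,200],[284,142],[243,159],[325,159]],.01)*1000
A=np.c_[2*p,np.ones(len(p))];s=np.linalg.lstsq(A,(p**2).sum(1),rcond=None)[0];print(s[:2].round(1),np.sqrt(s[2]+s[0]**2+s[1]**2))
print(bot.get_obs()['ee_pos'])
```

```text
[458.5 348.3] 46.084304271037595
[0.45683961 0.34471075 0.1281859 ]
```

{"api": "apply_moves", "payload": {"targets": [0, 0.1, -0.8, 0, 0, 0, 0, 0, 0.1, -1.6, 0, 0, 0, 0, 0, 0.1, -2.4, 0, 0, 0, 0, 0, 0.1, -2.85, 0, 0, 0, 0, 0, 0.1, -2.85, 0, 0, 0, 0]}}

```text
time: 22.15
ee_pos: [0.4567, 0.3465, 0.0422]
tcp_rot: [-179.8, 0.2, 84.3]
wrist_force: [-0.1, -0.7, -3.7]
opening: 0.0212
```

{"api": "apply_moves", "payload": {"targets": [0, 0, -0.15, 0, 0, 0, 0, 0, 0, -0.3, 0, 0, 0, 0, 0, 0, -0.4, 0, 0, 0, 0, 0, 0, -0.4, 0, 0, 0, 0]}}

```text
time: 22.55
ee_pos: [0.4573, 0.3485, 0.0326]
tcp_rot: [180.0, 0.0, 84.4]
wrist_force: [0.3, -0.6, -4.1]
opening: 0.0207
```

{"api": "apply_moves", "payload": {"targets": [0, 0, -0.08, 0, 0, 0, 0, 0, 0, -0.14, 0, 0, 0, 0, 0, 0, -0.18, 0, 0, 0, 0, 0, 0, -0.18, 0, 0, 0, 0]}}

```text
time: 22.95
ee_pos: [0.4573, 0.3487, 0.028]
tcp_rot: [180.0, -0.0, 84.4]
wrist_force: [-3.5, -1.7, 3.5]
opening: 0.0214
```

{"api": "apply_moves", "payload": {"targets": [0, 0, 0, 0, 0, 0, 0.3, 0, 0, 0, 0, 0, 0, 0.6, 0, 0, 0, 0, 0, 0, 0.7, 0, 0, 0, 0, 0, 0, 0.7, 0, 0, 0.4, 0, 0, 0, 0.7]}}

```text
time: 23.45
ee_pos: [0.4566, 0.3479, 0.0381]
tcp_rot: [-179.9, 0.1, 84.4]
wrist_force: [-0.9, -0.2, 0.6]
opening: 0.0601
```

{"api": "apply_moves", "payload": {"targets": [0, 0, 1.5, 0, 0, 0, 0.7, 0, 0, 2.8, 0, 0, 0, 0.7, -3, 2, 4, 0, 0, 0, 0.7, -3, 2, 4, 0, 0, 0, 0.7, -3, 2, 4, 0, 0, 0, 0.7]}}

```text
time: 23.95
ee_pos: [0.3651, 0.4106, 0.1625]
tcp_rot: [179.9, -0.2, 84.5]
wrist_force: [0.7, -0.3, 0.2]
opening: 0.0598
```

Run:
```python
from workcell import bot,camera
import cv2
from h import *
o=bot.get_obs();print(o['ee_pos'],o['tcp_rot'],o['opening'],o['time'])
for n in('top','scene'):
    d=camera(n);i=d['img'][:,:,::-1]
    if n=='top': knobs(d,.054,40); i=i[90:350,70:460]
    cv2.imwrite(f'pics/end_{n}.png',cv2.resize(i,None,fx=2,fy=2) if n=='top' else i)
```

```text
[0.36514062 0.41062109 0.16251519] [179.9125513   -0.1955559   84.54480063] 0.0597677102343851 23.95
[74, 0, 11, 5, 42] [79.3  1.6] [[872.2 408.8]]
[162, 0, 26, 40, 311] [181.4  17.3] [[840.7 202.3]]
[50, 6, 27, 33, 425] [61.8 25.3] [[822.8 442.5]]
[141, 10, 20, 29, 226] [148.   28.1] [[818.1 269. ]]
[15, 22, 13, 17, 120] [19.  32.4] [[807.7 527.8]]
[90, 23, 20, 16, 150] [100.1  33.1] [[807.3 364.9]]
[416, 116, 17, 9, 122] [424.  120.1] [[ 633.8 -282.6]]
[495, 177, 59, 35, 601] [524.5 191.9] [[ 492.  -477.8]]
[230, 197, 16, 41, 45] [237.8 216.1] [[441.   84.6]]
[98, 203, 12, 11, 98] [103.5 207.9] [[455.5 348.1]]
[496, 204, 59, 31, 561] [526.4 221. ] [[ 434.8 -480.1]]
[217, 208, 12, 17, 125] [222.4 216.2] [[440.6 114.7]]
[433, 211, 12, 11, 101] [438.4 215.9] [[ 443.8 -308.3]]
[388, 291, 38, 45, 660] [406.7 312.7] [[ 255.8 -244. ]]
```

View pics/end_top.png

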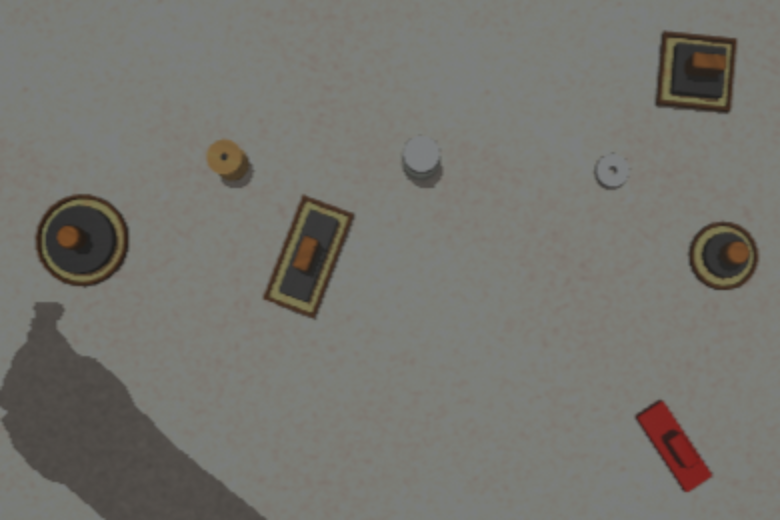

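View pics/end_scene.png

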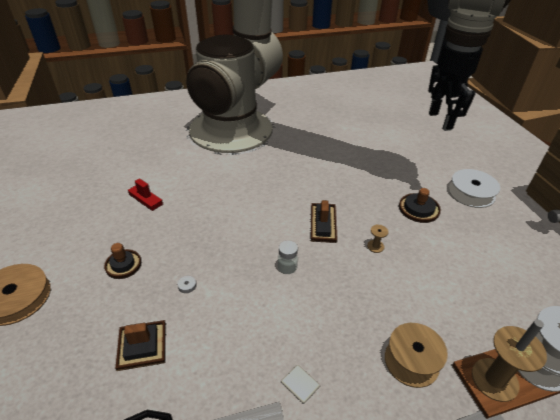

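Both end pictures show all four weights flat and centred in their trays. The jar (about (421,157) in the top crop) and spool (225,158) are standing where they were, the red look-alike is untouched and the gripper is clear. I'll hand the job in.

```bash
python3 -c "
from workcell import bot
print(bot.job_done())"
```

```text
the job is handed in; nothing more can be done
None
```

All four steel weights are in their matching trays, and I handed the job in at about 24 s of the 96 s allowed. I lowered each one to within about 1 mm of the tray floor before letting go.

- **Placement:** in the last top picture every weight's handle is within about 2 mm of its tray's measured centre, against a limit of 14 mm. All four look flat inside the rim. I judged flatness by eye in the top and scene pictures and did not measure it.
- **Bystanders:** the button jar and the thread spool still stand at their starting places in both views. The red look-alike was not touched.
- **Gripper:** it was open and well clear of everything when I handed in.
- **Disagreement:** the wrist-camera and top-camera estimates of the tray centres differed by up to about 4 mm, the most for the large round tray. This is well inside the limit. No check failed.

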